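# Slide a glass counting plate under the stage clips

## Robot

A 6-joint arm with a two-finger parallel gripper is mounted at the origin on the work surface. World frame = base frame: x ahead of the robot, y to its left, z up, the work surface at z = 0. Lengths are in m, angles in degrees, forces in N, time in s.
With the tool pointing down it reaches from about 0.25 to 0.725 m from the base axis. Payload 9.7 kg.
Tool frame: the origin (TCP) lies between the finger pads; the fingertips stand 17 mm ahead of it and the grasp point (between the pads) lies 2 mm behind it; z points along the fingers, y is the direction in which the jaws open and shut (so a half turn about z gives the same grasp; the last joint's range is limited). The gripper opens to 85 mm and grips with 20 to 120 N. Pads are 22 mm wide; open, the fingers measure 114 mm over their backs; the gripper's body (76 mm by 85 mm) begins 54 mm behind the grasp point. The pads swing forward as they close: fully open they stand 13 mm farther back than shut.
Start: joints at [64.687, 4.979, 10.078, 95.1, 0, 90], TCP at [0.235, 0.497, 0.248] pointing down, gripper open.
Joint ranges: [-179.16, 179.16], [-48.56, 103.87], [-65.8, 70.77], [-126.05, 130.52], [-82.76, 87.17], [-180, 180]. Speed limits (degrees/s): [127.2, 127.2, 147.25, 180, 180, 180].

## Interface

Orientations are given as [roll, pitch, yaw] about the fixed x, y, z axes, in that order (R = Rz(yaw) Ry(pitch) Rx(roll)).
In Python, from workcell import monitor, cams, order gives the robot as it stands. The module is installed in compiled form; this text tells all that it offers.
- The arm moves only by the shell command python3 -m handwheel 'ROWS' [OPENING] [FORCE]. ROWS is JSON, a list of rows, each a list of 6 numbers: the shift along the tool's x, y, z in m, then the turn, a rotation vector about the tool's x, y, z in degrees. In form: [[tx, ty, tz, wx, wy, wz], ...]. A call has exactly 8 rows; each row shifts and turns the commanded pose from where the row before left it, along the tool's axes as they then stand; what a row does not reach is not made up. A row lasts 1/12 s, in which the tool goes at most 41.7 mm and 7.16 degrees, less where a joint would pass 70% of its speed; a pose out of reach is approached as far as the arm can. A call is refused whole if a number of a shift passes 0.0417 or a number of a turn 7.16, either way. A call with a gripper value outside its range is refused whole. OPENING is the opening, from -1 (shut) to 1 (fully open), set as the call begins (- or left out, the last holds). The fingers move at their own pace and stop on an object; FORCE is the grip in N (left out, the last holds). Time passes only in rows, so rows that do not move let the fingers close, or fill a call up. It gives the time, the measured TCP pose, the force and the opening at its end, in the units of the state.
- monitor.get_obs(): the state, without advancing time (a new reading comes with each control period).
- cams.camera(name): name is "scene" or "top" or "wrist"; returns a dict with "img" (400x640x3 uint8, red, green, blue), "depth" (400x640 float32, m along the optical axis (not along the pixel's ray), 0 where there is no reading), "fx", "fy", "cx", "cy" (pixels), "rvec" (rotation vector, rad) and "tvec" (3), from world to camera coordinates, as OpenCV has them; the wrist camera has in their place "tool_from_camera" (4x4, takes a point from camera to tool coordinates, whose origin is the TCP and whose axes are the flange's). Camera axes: x right, y down, z forward; pixel columns grow to the right and rows downward; lengths in m; the calibration is good to about 2 mm. A picture is of the moment at which its call begins: read the wrist's pose just before it.
- order.job_done(): hands the job in, once; it reports no verdict.
The state is a dict: "time": time; "q": joint angles; "qd": joint speeds; "joint_efforts": joint torques, N m; "ee_pos": TCP position; "tcp_rot": TCP orientation; "wrist_force": force on the tool from outside, world axes, zero at the start; "torque": the same for the moment, N m; "opening": finger opening in m.
Only numpy, scipy, OpenCV 4.12 (cv2) and the standard library are available. Lean on these libraries where they do the work, as an engineer would, in place of code of your own. Each camera call takes 0.05 s, during which the arm holds its last target. There are 200 camera calls.

## Task

Pick up the wide rectangular glass counting plate by its grip block (not the narrow strip or the round plate) and lay it on the viewing stage in front of the two sprung clips. Slide it, square and centred, beaded edge first, under both clips until that edge is home against the stop rail and the clips have ridden over the bead and snapped down onto the glass, then let go.

Things in the scene. Friction and masses are not known exactly. Their poses are not given: they have to be found in the camera images.
- plate_grip (a point): Centre of the grey grip block (40 long in x, 14 thick in y, 44 tall) on the wide glass plate: 130 x 76 x 5 mm, 0.16 kg. x to the front edge, 105 mm ahead of this point; rear edge 25 mm behind; z up, underside 27 mm below. Along the front edge a round black bead 9 mm thick stands 4 mm above the glass. Bystanders with the same block: a strip 32 mm wide, a round plate 92 mm across.
- stage_stop (a point): On the stage bed, mid foot of the stop rail's face (rail 8 mm high). x: sliding direction, entrance to stop; y across; z up. Fixed flat aluminium bed 18 mm above the table, 130 mm wide, from 232 mm before the stop (open entrance) to 28 mm beyond. When the plate is home, its grip centre is 105 mm before this point (-x) and 27 mm above it.
- clip_left (a joint): Angle (rad) of the sprung steel leaf, 14 mm wide, at stage y = +24 mm, hinged beyond the stop. Its foot presses 45 mm before the stop; from there a lip rises towards the entrance, to 17 mm above the bed at 75 mm before the stop, so an edge can enter. 0 = down, foot 2 mm above the bed; 0.05 = foot on the glass; 0.12 = on the bead. Pushing the plate under both clips takes 3 to 10 N.
- clip_right (a joint): The same for the right clip, at stage y = -24 mm.
There are look-alikes about, which are no part of the job. What is shaped like the part that bears plate_grip but purple or turquoise is not meant.

How it is judged:
By the outcome, as a careful person would: the job done as asked, in the order asked, and still so for the second after the job is handed in, with the robot touching nothing.
It also fails if it takes over 40 s, if anything falls off the work surface, if the arm or the gripper's body presses on something with over 40 N, if the wrist force passes 120 N, or if a joint passes its speed limit or range.

## Working session

There is one attempt and no reset: what is moved stays moved. The work goes in short steps, Python scripts to look and compute and a shell command to move; the robot and the scene stay as the last step left them, time stands still between calls to the robot, and variables do not carry over. Pictures are saved under pics/ and viewed, about 8 in all and at most 12, crops included, and the job is handed in when it is done.

```bash
mkdir -p pics; cat > h.py <<'E'
import numpy as np, cv2
from workcell import monitor, cams, order
from scipy.spatial.transform import Rotation as R
def grab(name):
    o=monitor.get_obs(); c=cams.camera(name)
    if 'rvec' in c:
        Rm=cv2.Rodrigues(np.array(c['rvec'],float))[0]; t=np.array(c['tvec'],float).ravel()
        c['Rw']=Rm.T; c['o']=-Rm.T@t
    else:
        T=np.array(c['tool_from_camera']); Rt=R.from_euler('xyz',o['tcp_rot'],degrees=True).as_matrix()
        c['Rw']=Rt@T[:3,:3]; c['o']=Rt@T[:3,3]+np.array(o['ee_pos'])
    return c
def ray(c,u,v,z):
    d=c['Rw']@np.array([(u-c['cx'])/c['fx'],(v-c['cy'])/c['fy'],1.]); s=(z-c['o'][2])/d[2]
    return c['o']+s*d
def cloud(c):
    v,u=np.mgrid[0:400,0:640]; d=c['depth']
    p=np.stack([(u-c['cx'])/c['fx']*d,(v-c['cy'])/c['fy']*d,d],-1)
    return p@c['Rw'].T+c['o']
def save(c,n): cv2.imwrite('pics/'+n,c['img'][:,:,::-1])
E
python3 - <<'E'
from h import *
print(monitor.get_obs())
for n in('top','scene'):
    c=grab(n); save(c,n+'1.png'); print(n,c['o'],c['fx'])
E
```

```text
{'time': 0.0, 'q': array([6.46867877e+01, 5.00957652e+00, 1.00331781e+01, 9.50989624e+01,
       3.68571932e-04, 8.99996061e+01]), 'qd': array([ 0.02180429, -0.00991058,  0.030249  ,  0.01736437, -0.09769717,
        0.00858218]), 'joint_efforts': array([ 3.21927128e-04, -5.20387459e+01,  4.64804971e+01,  1.63634797e-02,
        8.87413398e-05, -1.70074480e-05]), 'ee_pos': array([0.23506919, 0.49700008, 0.24758624]), 'tcp_rot': array([-1.79924639e+02, -3.69089656e-04,  1.54687181e+02]), 'wrist_force': array([ 0.44012849, -0.89745303, -0.03443373]), 'torque': array([-0.00178703, -0.01839322, -0.03929008]), 'opening': 0.08560829428347301}
top [ 0.39033057 -0.09353807  1.29473664] 458.60856804833554
scene [ 1.38110524 -0.08180741  0.66665311] 473.35571855324827
```

View pics/top1.png

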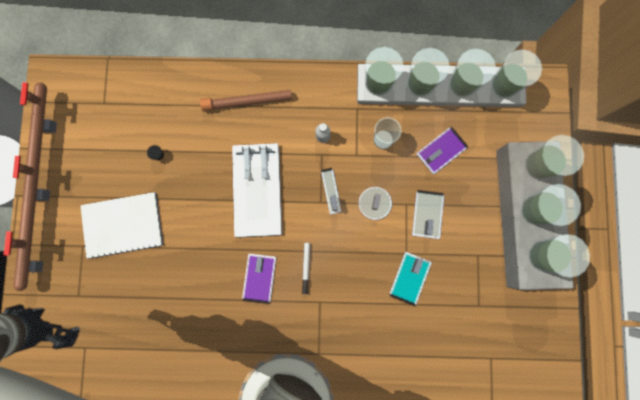

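View pics/scene1.png

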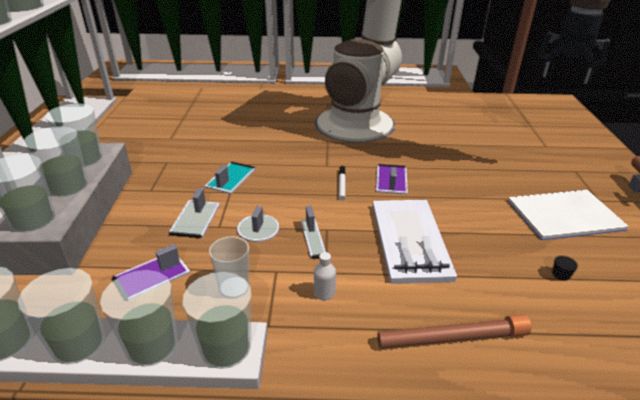

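Top view: the wide plate is at about (428,215), its block at (429,227) and bead at the upper edge (430,192). The strip is at (331,190) and the round plate at (375,203). The stage is at (257,190), with the clips at (247,162) and (264,162) and the entrance at the lower edge. Next I measure.

```bash
python3 - <<'E'
from h import *
c=grab('top'); P=cloud(c); img=c['img']
def box(u0,u1,v0,v1,m):
    k=np.zeros((400,640),bool); k[v0:v1,u0:u1]=True; return k&m
z=P[...,2]
k=box(405,450,180,245,(z>0.025)&(z<0.08)); print('block',k.sum(),np.median(P[k],0))
q=cv2.minAreaRect(P[k][:,:2].astype(np.float32)*1000);print(q)
g=img.astype(int)
dark=box(405,450,180,245,(g.max(2)<70)&(z<.03)); print('dark',dark.sum(),P[dark].mean(0))
k=box(220,295,130,250,(g.min(2)>150)); 
cnt=np.argwhere(k)[:,::-1]; pts=np.array([ray(c,u,v,.018)[:2] for u,v in cnt],np.float32)*1000
r=cv2.minAreaRect(pts); print('stage',r, cv2.boxPoints(r)); print('stage z',np.median(z[200:230,240:275]))
# plate outline: non-wood
k=box(408,450,185,242,(g[...,0]-g[...,2]<35)).astype(np.uint8)
n,l,s,_=cv2.connectedComponentsWithStats(k); i=1+np.argmax(s[1:,4]); print(s[i])
pts=np.array([ray(c,u,v,.005)[:2] for v,u in np.argwhere(l==i)],np.float32)*1000
r=cv2.minAreaRect(pts); print('plate',r,cv2.boxPoints(r))
a=cv2.resize(img[120:250,220:300],None,fx=4,fy=4,interpolation=2); b=cv2.resize(img[120:250,395:475],None,fx=4,fy=4,interpolation=2)
cv2.imwrite('pics/z1.png',np.hstack([a,b])[:,:,::-1])
E
```

```text
block 103 [ 0.48374845 -0.37827081  0.04783528]
((483.59259033203125, -380.4677429199219), (15.321380615234375, 39.70380401611328), 83.82367706298828)
dark 13 [ 0.58289013 -0.38362033  0.00974257]
stage ((579.3748168945312, 99.97311401367188), (261.4843444824219, 131.40643310546875), 3.9834158420562744) [[444.38422  156.43524 ]
 [453.51276   25.346256]
 [714.3654    43.510986]
 [705.2369   174.59998 ]]
stage z 0.018004467934103707
[ 412  191   32   48 1281]
plate ((520.8352661132812, -386.037841796875), (80.07178497314453, 129.29591369628906), 84.1649398803711) [[ 452.45203 -419.29385]
 [ 581.078   -432.43875]
 [ 589.2185  -352.78183]
 [ 460.59253 -339.63693]]
```

View pics/z1.png

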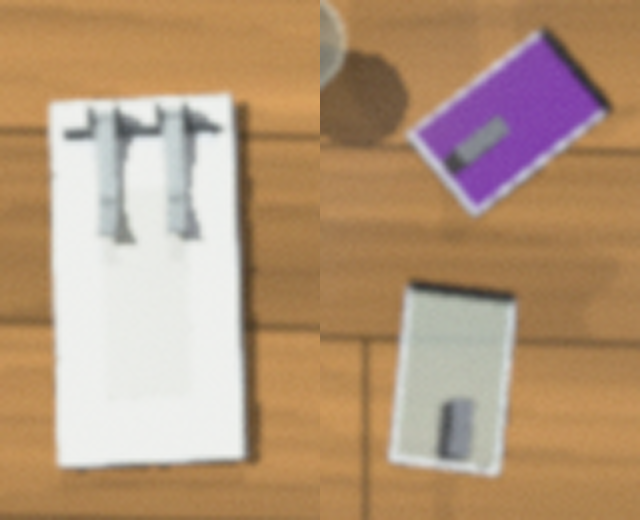

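Left panel: the stage, with the clips at the top and its stop end away from the robot. Right panel: the clear plate, bead at the top (410–515,290), block at (457,428). I set off towards the plate.

```bash
python3 -m handwheel '[[-0.025,-0.0287,0,0,0,0],[-0.025,-0.0287,0,0,0,0],[-0.025,-0.0287,0,0,0,0],[-0.025,-0.0287,0,0,0,0],[-0.025,-0.0287,0,0,0,0],[-0.025,-0.0287,0,0,0,0],[-0.025,-0.0287,0,0,0,0],[-0.025,-0.0287,0,0,0,0]]' 1 40; python3 -c "
from h import *
o=monitor.get_obs();print(o['q'],o['ee_pos'],o['tcp_rot'],cams.camera('wrist')['tool_from_camera'])"
```

```text
time: 0.82
ee_pos: [0.3176, 0.2024, 0.2482]
tcp_rot: [180.0, 0.0, 154.7]
wrist_force: [0.9, 0.7, -0.5]
opening: 0.0853
[ 3.25117997e+01 -1.85128799e+01 -1.11675192e+01  9.73323904e+01
 -4.22273742e-03  5.77888069e+01] [0.31761647 0.20241255 0.24819305] [1.79991277e+02 1.04865160e-02 1.54722992e+02] [[ 1.38154303e-04 -9.61246832e-01 -2.75689152e-01  6.86364669e-02]
 [ 9.99999969e-01  1.90290699e-04 -1.62364146e-04  5.15539489e-04]
 [ 2.08533102e-04 -2.75689121e-01  9.61246828e-01 -1.26590168e-01]
 [ 0.00000000e+00  0.00000000e+00  0.00000000e+00  1.00000000e+00]]
```

```bash
A='[-0.0265,-0.0305,0,0,0,0]'; python3 -m handwheel '[[-0.0265,-0.0305,0,0,0,0],[-0.0265,-0.0305,0,0,0,0],[-0.0265,-0.0305,0,0,0,0],[-0.0265,-0.0305,0,0,0,0],[-0.0265,-0.0305,0,0,0,0],[-0.0265,-0.0305,0,0,0,0],[-0.0265,-0.0305,0,0,0,0],[-0.0265,-0.0305,0,0,0,0]]'; python3 -m handwheel '[[-0.0265,-0.0305,0,0,0,0],[-0.0265,-0.0305,0,0,0,0],[-0.0265,-0.0305,0,0,0,0],[-0.0265,-0.0305,0,0,0,0],[-0.0265,-0.0305,0,0,0,-4.8],[-0.024,-0.033,0.01,0,0,-4.8],[-0.021,-0.034,0.01,0,0,-4.8],[0,0,0.01,0,0,-4.8]]'
cat > look.py <<'E'
from h import *
import sys
o=monitor.get_obs(); c=grab('wrist'); save(c,sys.argv[1]); P=cloud(c)
print(o['q'].round(1),o['ee_pos'].round(4),o['tcp_rot'].round(2),c['o'])
np.savez('w.npz',P=P,img=c['img'],Rw=c['Rw'],o=c['o'],f=[c['fx'],c['fy'],c['cx'],c['cy']])
E
python3 look.py w1.png
```

```text
time: 1.53
ee_pos: [0.405, -0.1093, 0.2483]
tcp_rot: [180.0, 0.0, 154.7]
wrist_force: [0.1, 0.8, 0.8]
opening: 0.0856
time: 2.2
ee_pos: [0.4822, -0.3845, 0.2139]
tcp_rot: [179.9, -0.2, 173.9]
wrist_force: [0.3, 0.1, -0.1]
opening: 0.0854
[-38.5  14.   16.4  92.7  -0.1 -32.5] [ 0.4822 -0.3845  0.2139] [179.95  -0.19 173.92] [ 0.41444599 -0.3774232   0.3407517 ]
```

View pics/w1.png

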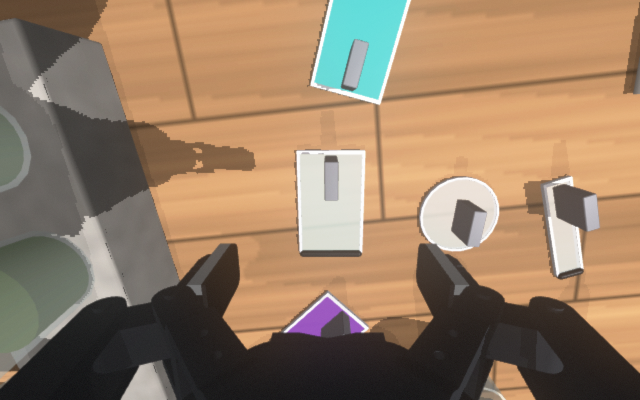

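Wrist view: the clear plate is nearly square to the tool, block at (331,178), bead at (331,252), and the fingers clear of the round plate and strip.

```bash
python3 - <<'E'
from h import *
d=np.load('w.npz'); P=d['P']; z=P[...,2]; m=np.zeros(z.shape,bool); m[140:215,300:362]=1
k=m&(z>.04)&(z<.056); q=P[k]; print(k.sum(),np.median(z[k]),np.argwhere(k).min(0),np.argwhere(k).max(0))
r=cv2.minAreaRect(q[:,:2].astype(np.float32)*1000); print('blocktop',r)
img=d['img'].astype(int)
c=dict(Rw=d['Rw'],o=d['o'],fx=d['f'][0],fy=d['f'][1],cx=d['f'][2],cy=d['f'][3])
m[:]=0;m[140:262,285:375]=1
k=(m&(img[...,0]-img[...,2]<28)).astype(np.uint8)
n,l,s,_=cv2.connectedComponentsWithStats(k);i=1+np.argmax(s[1:,4]);print(s[i])
pts=np.array([ray(c,u,v,.005)[:2] for v,u in np.argwhere(l==i)],np.float32)*1000
r=cv2.minAreaRect(pts);print('plate',r,cv2.boxPoints(r))
# side edges
for v in(170,190,210,230):
    us=np.where(l[v]==i)[0]; print(v,us.min(),us.max(),ray(c,us.min(),v,.005)[:2],ray(c,us.max(),v,.005)[:2])
E
```

```text
566 0.049819452569874995 [160 324] [200 338]
blocktop ((482.9322509765625, -381.05621337890625), (13.876141548156738, 39.804420471191406), 83.8638687133789)
[ 296  150   69  106 6968]
plate ((522.21240234375, -385.3194580078125), (77.57174682617188, 129.09754943847656), 83.92532348632812) [[ 453.92157 -417.0567 ]
 [ 582.29425 -430.71838]
 [ 590.50323 -353.5822 ]
 [ 462.13055 -339.92053]]
170 297 364 [ 0.47654376 -0.41860561] [ 0.48460236 -0.34292174]
190 298 363 [ 0.49997598 -0.42058784] [ 0.50794508 -0.34578433]
210 298 363 [ 0.52418046 -0.42381861] [ 0.53230658 -0.34758346]
230 298 362 [ 0.54932974 -0.42717549] [ 0.55749161 -0.35064878]
```

```bash
python3 -m handwheel '[[-0.0005,0.0035,0.03,0,0,0],[0,0,0.036,0,0,0],[0,0,0.036,0,0,0],[0,0,0.036,0,0,0],[0,0,0.03,0,0,0],[0,0,0.015,0,0,0],[0,0,0,0,0,0],[0,0,0,0,0,0]]'; python3 -m handwheel '[[0,0,0,0,0,0],[0,0,0,0,0,0],[0,0,0,0,0,0],[0,0,0,0,0,0],[0,0,0,0,0,0],[0,0,0,0,0,0],[0,0,0,0,0,0],[0,0,0,0,0,0]]' -1 70
```

```text
time: 2.92
ee_pos: [0.4822, -0.3748, 0.0357]
tcp_rot: [180.0, -0.0, 173.8]
wrist_force: [-0.7, 0.5, 0.2]
opening: 0.0854
time: 3.58
ee_pos: [0.4827, -0.376, 0.0361]
tcp_rot: [-179.9, 0.1, 173.9]
wrist_force: [0.1, -2.0, 5.5]
opening: 0.0128
```

```bash
python3 -m handwheel '[[0,0,-0.015,0,0,0],[0,0,-0.035,0,0,0],[0,0,-0.035,0,0,0],[0,0,-0.035,0,0,0],[0.0036,0.02,0,0,0,0],[0.0036,0.0393,0,0,0,0],[0.0036,0.0393,0,0,0,0],[0.0036,0.0393,0,0,0,0]]'; python3 -m handwheel '[[0.0036,0.0393,0,0,0,0],[0.0036,0.0393,0,0,0,0],[0.0036,0.0393,0,0,0,0],[0.0036,0.0393,0,0,0,0],[0.0036,0.0393,0,0,0,0],[0.0036,0.0393,0,0,0,-2],[0.0036,0.0393,0,0,0,-3],[0,0.02,0,0,0,-3]]';  python3 -m handwheel '[[0,0,0,0,0,0],[0,0,0,0,0,0],[0,0,0,0,0,0],[0,0,0,0,0,0],[0,0,0,0,0,0],[0,0,0,0,0,0],[0,0,0,0,0,0],[0,0,0,0,0,0]]'; python3 look.py w2.png
```

```text
time: 4.25
ee_pos: [0.4821, -0.2355, 0.1547]
tcp_rot: [180.0, -0.1, 173.8]
wrist_force: [0.5, -0.5, -2.4]
opening: 0.0127
time: 4.92
ee_pos: [0.4851, 0.0628, 0.1549]
tcp_rot: [179.9, -0.1, -177.8]
wrist_force: [0.6, 0.1, -1.6]
opening: 0.0129
time: 5.58
ee_pos: [0.486, 0.0588, 0.1554]
tcp_rot: [180.0, -0.0, -178.2]
wrist_force: [0.4, 0.2, -1.2]
opening: 0.013
[ 6.9 -4.1 -9.4 84.8  0.   5.1] [0.486  0.0588 0.1554] [ 180.     -0.   -178.17] [0.41752475 0.05643544 0.28196533]
```

View pics/w2.png

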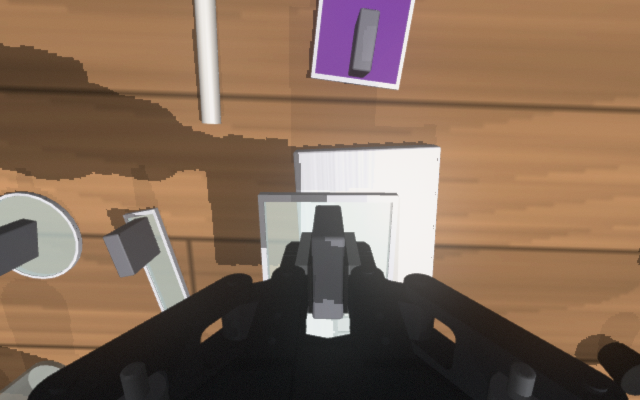

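Wrist view: the plate hangs from the block, its rear edge at (260–398,195). Behind it is the stage's entrance edge, from (295,150) to (440,147). I fit the stage edges more precisely.

```bash
python3 - <<'E'
from h import *
t=grab('top'); cur=t['img'].copy(); im=cv2.imread('pics/top1.png')[:,:,::-1].astype(float)
g=im.min(2)
def cross(a,thr,idx):
    i=idx; 
    j=np.where((a[i:-1]-thr)*(a[i+1:]-thr)<=0)[0]
    return [i+k+(thr-a[i+k])/(a[i+k+1]-a[i+k]) for k in j]
L=[];Rr=[]
for v in range(150,234,2):
    a=g[v]; thr=150
    xs=cross(a[222:300],thr,0); xs=[x+222 for x in xs]
    L.append(ray(t,xs[0],v,.018)[:2]); Rr.append(ray(t,xs[-1],v,.018)[:2])
B=[];T=[]
for u in range(238,280,2):
    xs=[x+125 for x in cross(g[125:250,u],150,0)]
    T.append(ray(t,u,xs[0],.018)[:2]); B.append(ray(t,u,xs[-1],.018)[:2])
def fit(A,ax):
    A=np.array(A); x,y=A[:,ax],A[:,1-ax]
    for _ in range(4):
        p=np.polyfit(x,y,1); r=y-np.polyval(p,x); k=abs(r)<max(2*r.std(),.0005); x,y=x[k],y[k]
    return p,np.degrees(np.arctan(p[0])),r.std(),len(x)
for n,A,ax in(('L',L,0),('R',Rr,0),('T',T,1),('B',B,1)): print(n,fit(A,ax))
d=np.load('w.npz');c=dict(Rw=d['Rw'],o=d['o'],fx=d['f'][0],fy=d['f'][1],cx=d['f'][2],cy=d['f'][3])
w=d['img'].astype(float).min(2)
E=[]
for u in range(302,436,6):
    a=w[:,u]; gr=np.diff(a[135:175]); v=135+gr.argmax()+.5; E.append(ray(c,u,v,.018)[:2])
print('entr',fit(E,1))
S=[]
for v in range(160,262,4):
    gr=np.diff(w[v,420:460]); u=420+gr.argmin()+.5; S.append(ray(c,u,v,.018)[:2])
print('left side',fit(S,0)); print(ray(c,440,147,.018),ray(c,295,150,.018))
P=d['P']; print('plate rear depth z', P[215,270],P[215,392])
# plate rear edge at its height
zz=.125
for u,v in((260,196),(398,194)): print(ray(c,u,v,P[215,270][2]))
E
```

```text
L (array([0.06947453, 0.12582394]), np.float64(3.974211197072938), np.float64(0.000347307229706813), 41)
R (array([ 0.06927793, -0.00608678]), np.float64(3.963001204259054), np.float64(0.0003426281893389787), 42)
T (array([-0.06860331,  0.71753174]), np.float64(-3.9245312003883326), np.float64(0.0003215895968361214), 19)
B (array([-0.07449594,  0.45559021]), np.float64(-4.260433514158215), np.float64(0.00038095080003332883), 21)
entr (array([-0.06839377,  0.45686939]), np.float64(-3.9125813751479104), np.float64(0.00025276263627937496), 23)
left side (array([0.07103175, 0.1243626 ]), np.float64(4.062995369488091), np.float64(0.0002713268348015659), 26)
[0.44676202 0.1558431  0.018     ] [0.45345838 0.02905463 0.018     ]
plate rear depth z [0.47539717 0.0263422  0.12482475] [0.47319665 0.09404167 0.12489132]
[0.46456763 0.02111946 0.12482475]
[0.46101907 0.09621398 0.12482475]
```

```bash
python3 -m handwheel '[[0,0,0,0,0,-2.1],[-0.0014,0.0087,0,0,0,0],[-0.002,0.013,0,0,0,0],[-0.002,0.013,0,0,0,0],[0,0,0.03,0,0,0],[0,0,0.03,0,0,0],[0,0,0.02,0,0,0],[0,0,0.01,0,0,0]]';  python3 -m handwheel '[[0,0,0,0,0,0],[0,0,0,0,0,0],[0,0,0,0,0,0],[0,0,0,0,0,0],[0,0,0,0,0,0],[0,0,0,0,0,0],[0,0,0,0,0,0],[0,0,0,0,0,0]]'; python3 look.py w3.png; python3 - <<'E'
from h import *
c=grab('scene'); s=cv2.resize(c['img'][160:290,340:500],None,fx=4,fy=4,interpolation=2); cv2.imwrite('pics/s3.png',s[:,:,::-1])
E
```

```text
time: 6.35
ee_pos: [0.4876, 0.0947, 0.0624]
tcp_rot: [-180.0, -0.2, -176.0]
wrist_force: [-0.5, 0.4, -2.1]
opening: 0.0133
time: 7.02
ee_pos: [0.4891, 0.0943, 0.0656]
tcp_rot: [180.0, 0.0, -176.0]
wrist_force: [0.2, -0.9, -1.7]
opening: 0.0127
[ 10.9  -1.6 -16.9  74.7  -0.    6.9] [0.4891 0.0943 0.0656] [ 1.8000e+02  2.0000e-02 -1.7602e+02] [0.42067375 0.08924166 0.1921827 ]
```

View pics/w3.png

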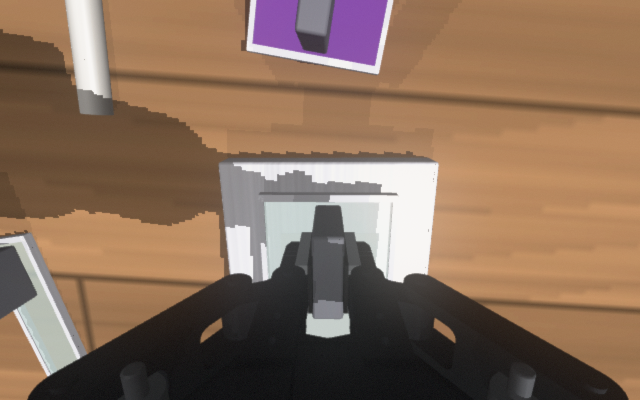

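View pics/s3.png

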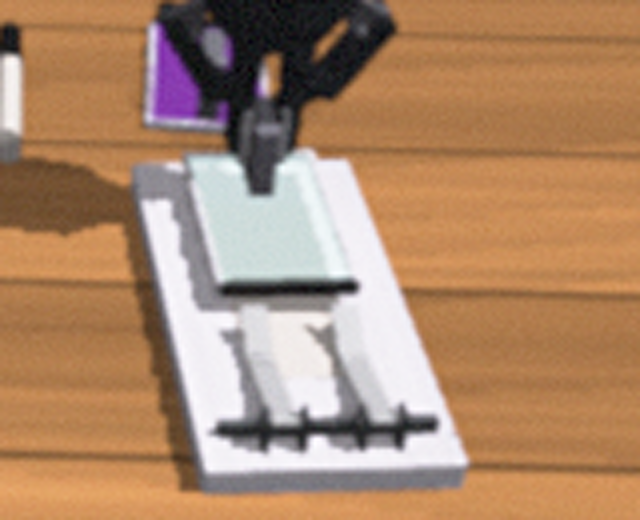

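Wrist view: the stage's entrance edge (220–437, row 162) and the plate's rear edge (260–397, row 194) are parallel and share the centre column 328.5. The scene crop shows the bead just before both lips. I lower the plate now.

```bash
python3 -m handwheel '[[0,0,0.004,0,0,0],[0,0,0.003,0,0,0],[0,0,0.002,0,0,0],[0,0,0.001,0,0,0],[0,0,0.0005,0,0,0],[0,0,0,0,0,0],[0,0,0,0,0,0],[0,0,0,0,0,0]]';  python3 -m handwheel '[[0,0,0.0005,0,0,0],[0,0,0,0,0,0],[0,0,0.0005,0,0,0],[0,0,0,0,0,0],[0,0,0,0,0,0],[0,0,0,0,0,0],[0,0,0,0,0,0],[0,0,0,0,0,0]]'
```

```text
time: 7.78
ee_pos: [0.489, 0.0943, 0.055]
tcp_rot: [180.0, 0.0, -176.0]
wrist_force: [0.2, 0.1, -2.2]
opening: 0.0129
time: 8.45
ee_pos: [0.489, 0.0943, 0.0541]
tcp_rot: [180.0, 0.0, -176.0]
wrist_force: [-2.6, 0.9, 3.5]
opening: 0.0131
```

```bash
python3 -m handwheel '[[-0.004,-0.0004,0,0,0,0],[-0.006,0,0,0,0,0],[-0.006,0,0,0,0,0],[-0.006,0,0,0,0,0],[-0.006,0,0,0,0,0],[-0.004,0,0,0,0,0],[0,0,0,0,0,0],[0,0,0,0,0,0]]'; python3 -m handwheel '[[-0.004,0,0,0,0,0],[-0.004,0,0,0,0,0],[-0.004,0,0,0,0,0],[-0.004,0,0,0,0,0],[-0.004,0,0,0,0,0],[-0.004,0,0,0,0,0],[0,0,0,0,0,0],[0,0,0,0,0,0]]'
```

```text
time: 9.12
ee_pos: [0.5212, 0.0961, 0.0541]
tcp_rot: [-180.0, -0.0, -176.0]
wrist_force: [-5.8, -0.1, 6.7]
opening: 0.0129
time: 9.78
ee_pos: [0.5448, 0.0977, 0.0541]
tcp_rot: [-180.0, -0.1, -176.0]
wrist_force: [-8.4, -0.5, 9.3]
opening: 0.0133
```

```bash
python3 -m handwheel '[[-0.004,0,0,0,0,0],[-0.004,0,0,0,0,0],[-0.004,0,0,0,0,0],[-0.004,0,0,0,0,0],[-0.004,0,0,0,0,0],[-0.004,0,0,0,0,0],[0,0,0,0,0,0],[0,0,0,0,0,0]]'; python3 -m handwheel '[[-0.001,0,0,0,0,0],[-0.001,0,0,0,0,0],[-0.001,0,0,0,0,0],[-0.001,0,0,0,0,0],[0,0,0,0,0,0],[0,0,0,0,0,0],[0,0,0,0,0,0],[0,0,0,0,0,0]]'; python3 look.py w4.png; python3 - <<'E'
from h import *
c=grab('scene'); s=cv2.resize(c['img'][160:290,340:500],None,fx=4,fy=4,interpolation=2); cv2.imwrite('pics/s4.png',s[:,:,::-1])
E
```

```text
time: 10.45
ee_pos: [0.5687, 0.0994, 0.0541]
tcp_rot: [-180.0, -0.1, -176.0]
wrist_force: [-8.1, -1.8, 10.2]
opening: 0.0126
time: 11.12
ee_pos: [0.572, 0.0996, 0.0541]
tcp_rot: [-180.0, -0.1, -176.0]
wrist_force: [-12.0, -0.9, 11.4]
opening: 0.0128
[ 9.9 10.  -5.9 74.2  0.   5.9] [0.572  0.0996 0.0541] [-1.7999e+02 -1.4000e-01 -1.7601e+02] [0.50389605 0.09459105 0.18085413]
```

View pics/s4.png

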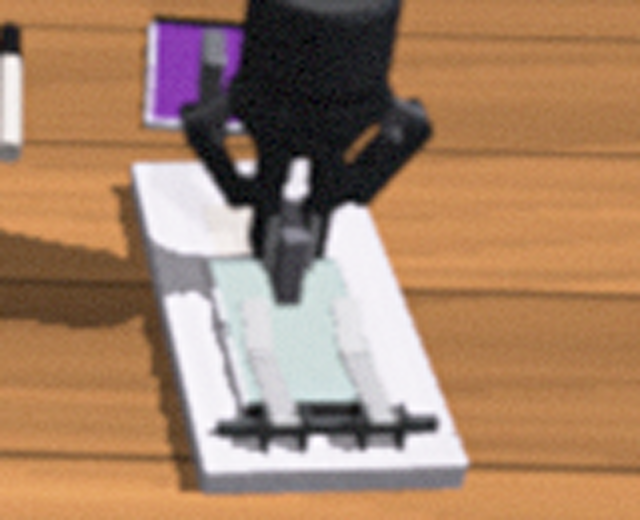

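The scene crop shows the bead past both feet and almost at the black rail (row 408 against the rail at 425). I push on gently until the force rises.

```bash
python3 -m handwheel '[[-0.001,0,0,0,0,0],[0,0,0,0,0,0],[-0.001,0,0,0,0,0],[0,0,0,0,0,0],[0,0,0,0,0,0],[0,0,0,0,0,0],[0,0,0,0,0,0],[0,0,0,0,0,0]]'; python3 -m handwheel '[[-0.001,0,0,0,0,0],[0,0,0,0,0,0],[-0.001,0,0,0,0,0],[0,0,0,0,0,0],[0,0,0,0,0,0],[0,0,0,0,0,0],[0,0,0,0,0,0],[0,0,0,0,0,0]]'
```

```text
time: 11.88
ee_pos: [0.5739, 0.0997, 0.0541]
tcp_rot: [-180.0, -0.1, -176.0]
wrist_force: [-12.8, -0.9, 11.9]
opening: 0.013
time: 12.55
ee_pos: [0.5758, 0.0998, 0.0541]
tcp_rot: [-180.0, -0.2, -176.0]
wrist_force: [-12.3, -0.5, 12.6]
opening: 0.013
```

```bash
python3 -m handwheel '[[-0.001,0,0,0,0,0],[0,0,0,0,0,0],[-0.0005,0,0,0,0,0],[0,0,0,0,0,0],[0,0,0,0,0,0],[0,0,0,0,0,0],[0,0,0,0,0,0],[0,0,0,0,0,0]]'; python3 -m handwheel '[[-0.001,0,0,0,0,0],[0,0,0,0,0,0],[-0.0005,0,0,0,0,0],[0,0,0,0,0,0],[0,0,0,0,0,0],[0,0,0,0,0,0],[0,0,0,0,0,0],[0,0,0,0,0,0]]'; python3 look.py w5.png; python3 - <<'E'
from h import *
c=grab('scene'); s=cv2.resize(c['img'][200:290,385:485],None,fx=6,fy=6,interpolation=2); cv2.imwrite('pics/s5.png',s[:,:,::-1])
E
```

```text
time: 13.22
ee_pos: [0.5759, 0.0998, 0.0541]
tcp_rot: [-180.0, -0.3, -176.0]
wrist_force: [-21.8, -1.8, 16.6]
opening: 0.013
time: 13.88
ee_pos: [0.576, 0.0998, 0.0541]
tcp_rot: [-180.0, -0.5, -176.0]
wrist_force: [-30.3, -2.5, 22.2]
opening: 0.013
[ 9.8 10.8 -4.9 74.7  0.   5.8] [0.576  0.0998 0.0541] [-179.99   -0.48 -176.  ] [0.50867115 0.09489093 0.18124657]
```

View pics/s5.png

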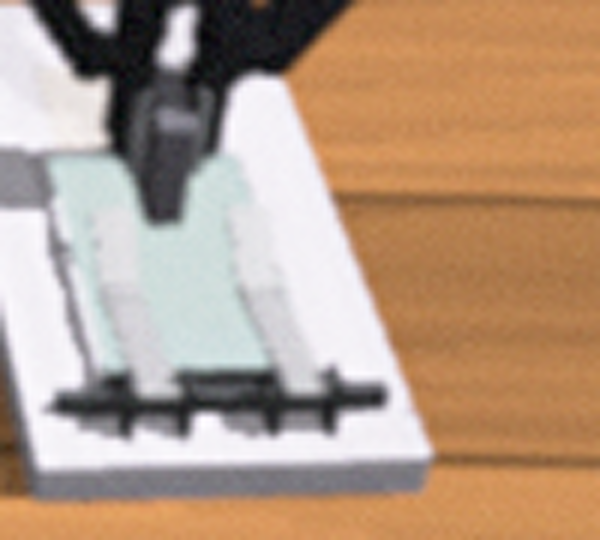

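The bead is now against the rail: motion stopped hard at x = 0.5759 while the force rose to 30 N, and the expected home was 0.576–0.577. I unload, release and retreat.

```bash
python3 -m handwheel '[[0.001,0,0,0,0,0],[0.001,0,-0.0005,0,0,0],[0,0,-0.0005,0,0,0],[0,0,0,0,0,0],[0,0,0,0,0,0],[0,0,0,0,0,0],[0,0,0,0,0,0],[0,0,0,0,0,0]]'; python3 -m handwheel '[[0,0,0,0,0,0],[0,0,0,0,0,0],[0,0,0,0,0,0],[0,0,0,0,0,0],[0,0,0,0,0,0],[0,0,0,0,0,0],[0,0,0,0,0,0],[0,0,0,0,0,0]]' 1;  python3 -m handwheel '[[0,0,-0.01,0,0,0],[0,0,-0.02,0,0,0],[0,0,-0.03,0,0,0],[0,0,-0.03,0,0,0],[0,0,-0.03,0,0,0],[0.03,0,-0.02,0,0,0],[0.04,0,0,0,0,0],[0.04,0,0,0,0,0]]';  python3 -m handwheel '[[0.04,0,0,0,0,0],[0.03,0,0,0,0,0],[0,0,0,0,0,0],[0,0,0,0,0,0],[0,0,0,0,0,0],[0,0,0,0,0,0],[0,0,0,0,0,0],[0,0,0,0,0,0]]'; python3 look.py w6.png; python3 - <<'E'
from h import *
c=grab('scene'); s=cv2.resize(c['img'][190:290,360:480],None,fx=5,fy=5,interpolation=2)
t=grab('top'); b=cv2.resize(t['img'][135:245,225:290],None,fx=4.54,fy=4.54,interpolation=2)[:500]
cv2.imwrite('pics/s6.png',np.hstack([s[:b.shape[0]],b[:s.shape[0]]])[:,:,::-1][:, :800])
P=cloud(t); z=P[...,2]; m=np.zeros(z.shape,bool); m[140:240,230:285]=1
k=m&(z>.05)&(z<.08); q=P[k]; print(k.sum(),np.median(z[k]),cv2.minAreaRect(q[:,:2].astype(np.float32)*1000))
E
```

```text
time: 14.65
ee_pos: [0.576, 0.0998, 0.0541]
tcp_rot: [-180.0, -0.3, -176.0]
wrist_force: [-14.7, -1.0, 6.9]
opening: 0.013
time: 15.32
ee_pos: [0.5779, 0.1001, 0.0549]
tcp_rot: [180.0, 0.0, -176.0]
wrist_force: [0.7, 0.3, -0.6]
opening: 0.0854
time: 15.98
ee_pos: [0.4677, 0.0924, 0.1966]
tcp_rot: [180.0, 0.1, -176.0]
wrist_force: [-0.6, -0.0, 0.1]
opening: 0.0853
time: 16.65
ee_pos: [0.3987, 0.0876, 0.1946]
tcp_rot: [-180.0, -0.1, -176.0]
wrist_force: [-0.5, 0.1, 0.1]
opening: 0.0857
[ 12.4 -15.1 -14.6  90.6  -0.    8.4] [0.3987 0.0876 0.1946] [-1.7999e+02 -5.0000e-02 -1.7602e+02] [0.33046436 0.08258943 0.32123153]
92 0.06649429296594944 ((577.099609375, 99.58052062988281), (39.531700134277344, 14.345975875854492), 2.618105888366699)
```

View pics/s6.png

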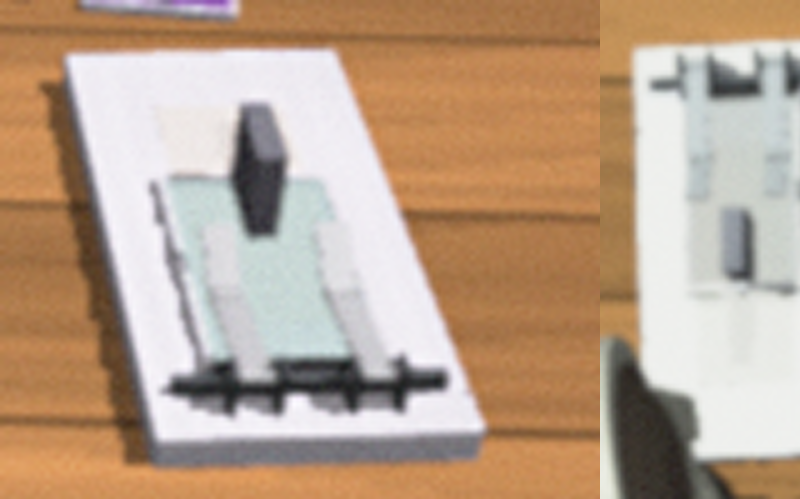

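View pics/w6.png

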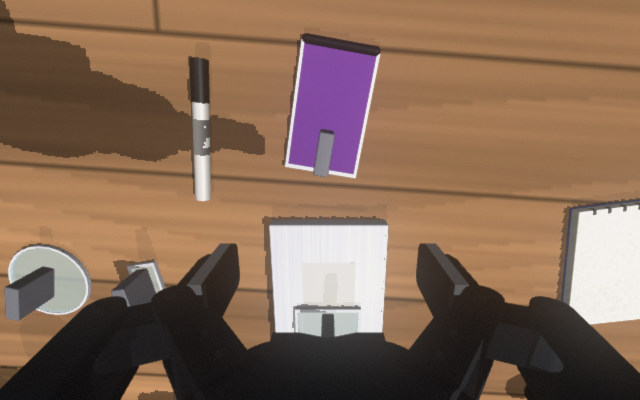

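```bash
python3 -c "
from h import *
print(monitor.get_obs()['wrist_force'],order.job_done())"
```

```text
the job is handed in; nothing more can be done
[-0.67703162 -0.07370459  0.14305564] None
```

The wide glass plate is on the viewing stage, beaded edge home against the stop rail and under both clips. I let go and handed the job in at about 17 s on the robot's clock.

I gripped it by its block and laid it square on the bed in front of the clips. The slide took about 8–13 N, a figure that includes friction on the bed because I was pressing down lightly. It stopped hard at the rail, where I let the force rise to about 30 N before releasing and backing away.

**Position:** after release, the grip block measured (0.577, 0.100) m, within 1 mm of the expected home position. Its top was at 66.5 mm, against 67 mm expected.

**Clips:** the last pictures show the bead at the rail, well past both clip feet, and both clips lying alike on the glass. I judged this from the pictures and the plate's position and did not measure the clip angles.

**Squareness:** the tool's heading matched the stage's to 0.1°. The last top-camera fit of the small block gave 2.6° against the stage's 4.0°. I put that down to the few pixels in that fit, but did not check it further.

**Grasp:** closing on the block shifted the plate sideways about 5 mm at pick-up. I re-measured before laying it down, so this did not affect the placing.

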